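# Find the clip stand with the tired spring and park it under the riser

## Task

One of the three weighted spring-clip stands has a tired spring. Find it by pulling on the aluminium strips, without touching a stand that still grips its strip: a good stand comes along with its strip, the tired one lets its strip slide out. Leave that strip lying on the bench in front of the riser, slide the empty stand, upright, under the low riser until no more than a centimetre of its foot shows in front, and leave the two good ones standing out in front of the riser, still gripping their strips; do not disturb the other things.

Things in the scene. Friction and masses are not known exactly. Their poses are not given: they have to be found in the camera images.
- riser: Low plywood riser, fixed: board 140 (x) x 460 (y) x 12 mm on an 18 mm cheek near each end (inner faces at y = +-205 mm), open in front and behind; underside 46 mm, top 58 mm above the bench. Tin (52 mm high), tape roll and pencil lie on its rear part. Origin on the bench under the board's middle; x points in under it, away from the robot: front edge at x = -70 mm.
- riser_edge (a point): Middle of the lower front edge of the riser's board, 46 mm above the bench.
- clip_a: Spring-clip stand, loose, 0.55 to 0.7 kg; the three look alike. Steel foot 90 (x) x 60 (y) x 12 mm, 36 mm high over all. Origin: middle of underside; x points from the jaw back to the orange thumb lever, towards the riser. Foot's front edge x = -45 mm. Sprung upper jaw (front face x = -22 mm) presses the strip on a steel bed 16 mm above the bench, x = -44 to +6 mm.
- clip_a_front (a point): Middle of the front edge of clip_a's foot, where its strip sticks out, 6 mm above the bench. Dragging a stand over the bench takes about 3.5 to 6.5 N. A good spring holds its strip at over 12 N, so the stand comes along when the strip is pulled; the tired spring lets go at 1.5 to 4 N and its stand stays put.
- strip_a: Loose aluminium pull strip in clip_a, 60 g: flat 90 (x) x 50 (y) x 4 mm, outer end bent up into a tab 50 mm wide, 4 mm thick, 26 mm high. Origin: middle of the flat's underside; tab at x = -45 to -41 mm, inner end x = +45 mm; axes as its stand's while gripped. Underside then 16 mm above the bench; 64 mm of flat free between jaw and tab, room to hook shut fingertips behind the tab.
- strip_a_end (a point): Inner end of strip_a, mid-thickness. At the start near x = 0 of clip_a; below x = -22 mm it has left the jaw, past x = -45 mm it drops off the stand.
- strip_a_tab (a point): Middle of the tab of strip_a, 18 mm above the strip's underside.
- clip_b: Spring-clip stand, loose, 0.55 to 0.7 kg; the three look alike. Steel foot 90 (x) x 60 (y) x 12 mm, 36 mm high over all. Origin: middle of underside; x points from the jaw back to the orange thumb lever, towards the riser. Foot's front edge x = -45 mm. Sprung upper jaw (front face x = -22 mm) presses the strip on a steel bed 16 mm above the bench, x = -44 to +6 mm.
- clip_b_front (a point): Middle of the front edge of clip_b's foot, where its strip sticks out, 6 mm above the bench. Dragging a stand over the bench takes about 3.5 to 6.5 N. A good spring holds its strip at over 12 N, so the stand comes along when the strip is pulled; the tired spring lets go at 1.5 to 4 N and its stand stays put.
- strip_b: Loose aluminium pull strip in clip_b, 60 g: flat 90 (x) x 50 (y) x 4 mm, outer end bent up into a tab 50 mm wide, 4 mm thick, 26 mm high. Origin: middle of the flat's underside; tab at x = -45 to -41 mm, inner end x = +45 mm; axes as its stand's while gripped. Underside then 16 mm above the bench; 64 mm of flat free between jaw and tab, room to hook shut fingertips behind the tab.
- strip_b_end (a point): Inner end of strip_b, mid-thickness. At the start near x = 0 of clip_b; below x = -22 mm it has left the jaw, past x = -45 mm it drops off the stand.
- strip_b_tab (a point): Middle of the tab of strip_b, 18 mm above the strip's underside.
- clip_c: Spring-clip stand, loose, 0.55 to 0.7 kg; the three look alike. Steel foot 90 (x) x 60 (y) x 12 mm, 36 mm high over all. Origin: middle of underside; x points from the jaw back to the orange thumb lever, towards the riser. Foot's front edge x = -45 mm. Sprung upper jaw (front face x = -22 mm) presses the strip on a steel bed 16 mm above the bench, x = -44 to +6 mm.
- clip_c_front (a point): Middle of the front edge of clip_c's foot, where its strip sticks out, 6 mm above the bench. Dragging a stand over the bench takes about 3.5 to 6.5 N. A good spring holds its strip at over 12 N, so the stand comes along when the strip is pulled; the tired spring lets go at 1.5 to 4 N and its stand stays put.
- strip_c: Loose aluminium pull strip in clip_c, 60 g: flat 90 (x) x 50 (y) x 4 mm, outer end bent up into a tab 50 mm wide, 4 mm thick, 26 mm high. Origin: middle of the flat's underside; tab at x = -45 to -41 mm, inner end x = +45 mm; axes as its stand's while gripped. Underside then 16 mm above the bench; 64 mm of flat free between jaw and tab, room to hook shut fingertips behind the tab.
- strip_c_end (a point): Inner end of strip_c, mid-thickness. At the start near x = 0 of clip_c; below x = -22 mm it has left the jaw, past x = -45 mm it drops off the stand.
- strip_c_tab (a point): Middle of the tab of strip_c, 18 mm above the strip's underside.
- tape_measure: Yellow tape measure, 36 x 98 x 64 mm, a bystander. Origin in the middle of its underside.
- marker: Black marker pen lying down, 16 x 122 x 18 mm, a bystander. Origin at its underside.
- masking_tape: Roll of masking tape lying flat, 100 mm across, 24 mm high, a bystander. Origin in the middle of its underside.
Mind the look-alikes: they are no part of the job. What is shaped like the clip_a but blue is not meant.

How it is judged (in metres and radians):
On the way:
1. the tired stand has let its strip slide out of the jaws ((x of strip_a_end in the frame of clip_a below -0.03 m or x of strip_b_end in the frame of clip_b below -0.03 m or x of strip_c_end in the frame of clip_c below -0.03 m)), for 0.2 s.
At the end, for the whole second after the job is handed in: The stand that let go stands upright under the riser, at most 15 mm of its foot showing in front, its strip on the bench in front of the riser. The other two stand upright in front of the riser, their strips slipped less than 10 mm in the jaws. All at rest (((x of strip_a_end in the frame of clip_a below -0.03 m and x of clip_a_front in the frame of riser above -0.085 m and x of clip_a in the frame of riser below 0.07 m and y of clip_a in the frame of riser between -0.19 and 0.19 m and height (world z) of strip_a between -0.01 and 0.04 m and x of strip_a_end in the frame of riser below -0.07 m and (angle between clip_a's own z axis and vertical below 0.08 rad and height (world z) of clip_a between -0.008 and 0.008 m and linear speed of clip_a below 0.01 m/s and linear speed of strip_a below 0.02 m/s) and (angle between clip_b's own z axis and vertical below 0.08 rad and height (world z) of clip_b between -0.008 and 0.008 m and linear speed of clip_b below 0.01 m/s and linear speed of strip_b below 0.02 m/s and x of strip_b_end in the frame of clip_b above -0.012 m and x of clip_b in the frame of riser below -0.07 m) and (angle between clip_c's own z axis and vertical below 0.08 rad and height (world z) of clip_c between -0.008 and 0.008 m and linear speed of clip_c below 0.01 m/s and linear speed of strip_c below 0.02 m/s and x of strip_c_end in the frame of clip_c above -0.012 m and x of clip_c in the frame of riser below -0.07 m)) or (x of strip_b_end in the frame of clip_b below -0.03 m and x of clip_b_front in the frame of riser above -0.085 m and x of clip_b in the frame of riser below 0.07 m and y of clip_b in the frame of riser between -0.19 and 0.19 m and height (world z) of strip_b between -0.01 and 0.04 m and x of strip_b_end in the frame of riser below -0.07 m and (angle between clip_a's own z axis and vertical below 0.08 rad and height (world z) of clip_a between -0.008 and 0.008 m and linear speed of clip_a below 0.01 m/s and linear speed of strip_a below 0.02 m/s and x of strip_a_end in the frame of clip_a above -0.012 m and x of clip_a in the frame of riser below -0.07 m) and (angle between clip_b's own z axis and vertical below 0.08 rad and height (world z) of clip_b between -0.008 and 0.008 m and linear speed of clip_b below 0.01 m/s and linear speed of strip_b below 0.02 m/s) and (angle between clip_c's own z axis and vertical below 0.08 rad and height (world z) of clip_c between -0.008 and 0.008 m and linear speed of clip_c below 0.01 m/s and linear speed of strip_c below 0.02 m/s and x of strip_c_end in the frame of clip_c above -0.012 m and x of clip_c in the frame of riser below -0.07 m)) or (x of strip_c_end in the frame of clip_c below -0.03 m and x of clip_c_front in the frame of riser above -0.085 m and x of clip_c in the frame of riser below 0.07 m and y of clip_c in the frame of riser between -0.19 and 0.19 m and height (world z) of strip_c between -0.01 and 0.04 m and x of strip_c_end in the frame of riser below -0.07 m and (angle between clip_a's own z axis and vertical below 0.08 rad and height (world z) of clip_a between -0.008 and 0.008 m and linear speed of clip_a below 0.01 m/s and linear speed of strip_a below 0.02 m/s and x of strip_a_end in the frame of clip_a above -0.012 m and x of clip_a in the frame of riser below -0.07 m) and (angle between clip_b's own z axis and vertical below 0.08 rad and height (world z) of clip_b between -0.008 and 0.008 m and linear speed of clip_b below 0.01 m/s and linear speed of strip_b below 0.02 m/s and x of strip_b_end in the frame of clip_b above -0.012 m and x of clip_b in the frame of riser below -0.07 m) and (angle between clip_c's own z axis and vertical below 0.08 rad and height (world z) of clip_c between -0.008 and 0.008 m and linear speed of clip_c below 0.01 m/s and linear speed of strip_c below 0.02 m/s)))); the robot touches nothing.
It fails at once if the fingers press on a stand (over 1.5 N) while it still grips its strip ((x of strip_a_end in the frame of clip_a above -0.022 m and contact force between the fingers and clip_a above 1.5 N) or (x of strip_b_end in the frame of clip_b above -0.022 m and contact force between the fingers and clip_b above 1.5 N) or (x of strip_c_end in the frame of clip_c above -0.022 m and contact force between the fingers and clip_c above 1.5 N)).
It fails at once if tape_measure is moved more than 30 mm (distance of tape_measure from where it was at the start of the episode above 0.03 m).
It fails at once if marker is moved more than 30 mm (distance of marker from where it was at the start of the episode above 0.03 m).
It fails at once if masking_tape is moved more than 30 mm (distance of masking_tape from where it was at the start of the episode above 0.03 m).
It also fails if it takes over 61 s, if anything falls off the work surface, if the arm or the gripper's body presses on something with over 40 N, if the wrist force passes 120 N, or if a joint passes its speed limit or range.

## Robot

A 6-joint arm with a two-finger parallel gripper is mounted at the origin on a cart in front of the work surface, level with it; the furniture and walls round the work are solid. World frame = base frame: x ahead of the robot, y to its left, z up, the work surface at z = 0. Lengths are in mm, angles in rad, forces in N, time in s.
With the tool pointing down it reaches from about 375 to 925 mm from the base axis. Payload 5.7 kg.
Tool frame: the origin (TCP) lies between the finger pads; the fingertips stand 14 mm ahead of it and the grasp point (between the pads) lies 5 mm behind it; y points along the fingers, x is the direction in which the jaws open and shut, and the axes are right-handed (so a half turn about y gives the same grasp; the last joint's range is limited). The gripper opens to 85 mm and grips with 20 to 120 N. Pads are 22 mm wide; open, the fingers measure 114 mm over their backs; the gripper's body (76 mm by 85 mm) begins 54 mm behind the grasp point. The pads swing forward as they close: fully open they stand 13 mm farther back than shut.
Start: joints at [-1.223, 0.359, 1.51, -0, 1.272, -0.115], TCP at [267.854, -536.86, 245.267] pointing down, gripper open.
Joint ranges: [-2.97, 2.97], [-1.01, 2.36], [0.21, 2.38], [-0.96, 4.11], [0.2, 2.71], [-2.98, 2.98]. Speed limits (rad/s): [2.39, 2.39, 3.14, 3.14, 3.14, 3.14].

## Interface

Orientations are given as [roll, pitch, yaw] about the fixed x, y, z axes, in that order (R = Rz(yaw) Ry(pitch) Rx(roll)).
In Python, from bench import ctrl gives the robot as it stands. The module is installed in compiled form; this text tells all that it offers.
- The arm moves only by the shell command python3 -m crank 'ROWS'. ROWS is JSON, a list of rows, each a list of 7 numbers: the shift along the tool's x, y, z as a fraction of full scale, then the turn, a rotation vector about the tool's x, y, z as a fraction of full scale, then the closure, from 0 (fully open) to 1 (shut). A call has 1 to 8 rows; each row shifts and turns the commanded pose from where the row before left it, along the tool's axes as they then stand; what a row does not reach is not made up. Full scale, the value 1, is 0.1 m for a shift and 5 degrees for a turn. A row lasts 1/10 s, in which the tool goes at most 50 mm and 8.59 degrees, less where a joint would pass 70% of its speed; a pose out of reach is approached as far as the arm can. A call with a number of a shift or a turn outside -1 to 1 is refused whole. A call with a gripper value outside its range is refused whole. The fingers move at their own pace and stop on an object; the grip force is fixed at half the most. Time passes only in rows, so rows that do not move let the fingers close. It gives the time, the measured TCP pose, the force and the opening at its end, in the units of the state.
- ctrl.get_state(): the state, without advancing time (a new reading comes with each control period).
- ctrl.capture(name): name is "scene" or "top" or "wrist"; returns the picture (384x512x3 uint8, red, green, blue); there is no depth.
- ctrl.camera_info(name): a dict with "K" (3x3 intrinsics, pixels), "D" ([k1, k2, p1, p2, k3] as OpenCV has them; the pictures are not rectified), "cam_to_world" (4x4, takes a point from camera to world coordinates). Camera axes: x right, y up, looking along -z (the intrinsics and any distortion apply to the point x, -y, -z); pixel columns grow to the right and rows downward; lengths in mm; the calibration is good to about 2 mm. A picture is of the moment at which its call begins: read the wrist's pose just before it. camera_info takes no time and is no camera call; for the wrist camera it gives the pose at the moment of the call.
- ctrl.sign_off(): hands the job in, once; it reports no verdict.
Trained networks look in the newest picture that a camera, given by its name, has taken for a name from the list of things; names that differ only in an ending like _2 or _b are one class to them, and where a whole thing is asked for, a point or a joint stands for the part that bears it (a point fixed in the world has none). Each returns a list of dicts, best first, with "confidence" (0 to 1); they miss things now and then, are a little off and sometimes report something else, mostly with a low value. They report only what shows in the picture. A call takes as long as a camera call. They do not tell look-alikes from the thing itself.
- ctrl.trace(camera, name): "region" (384x512 bool, what is visible of it) and "centre" ([row, column] in pixels, amid what is visible of it).
The state is a dict: "time": time; "joints": joint angles; "qd": joint speeds; "tau": joint torques, N m; "ee_pos": TCP position; "orientation": TCP orientation; "force": force on the tool from outside, world axes, zero at the start; "ft_torque": the same for the moment, N m; "grip_width": opening from 0.0 (shut) to 1.0 (fully open).
Only numpy, scipy, OpenCV 4.12 (cv2) and the standard library are available. Lean on these libraries where they do the work, as an engineer would, in place of code of your own. Each camera call takes 0.05 s, during which the arm holds its last target.

## Working session

There is one attempt and no reset: what is moved stays moved. The work goes in short steps, Python scripts to look and compute and a shell command to move; the robot and the scene stay as the last step left them, time stands still between calls to the robot, and variables do not carry over. Pictures are saved under pics/ and viewed, and the job is handed in when it is done.

```bash
mkdir -p pics
python3 - <<'E'
from bench import ctrl
import cv2
print(ctrl.get_state())
for n in ("scene","top"):
    im=ctrl.capture(n); cv2.imwrite(f"pics/{n}0.png",im[:,:,::-1])
    c=ctrl.camera_info(n); print(n,c)
E
```

```text
{'time': 0.0, 'joints': array([-1.22310288e+00,  3.59532580e-01,  1.51147940e+00, -7.40004636e-06,
        1.27251943e+00, -1.15108978e-01]), 'qd': array([ 1.63926140e-03, -3.77516532e-04, -5.45742704e-05,  1.37213202e-03,
        7.94527577e-04, -3.49833117e-04]), 'tau': array([ 2.39321153e-04, -5.27625453e+01, -2.78622133e+01, -1.03973075e-04,
        1.31336408e-02,  8.32115859e-06]), 'ee_pos': array([ 267.62426532, -536.23798832,  244.41929303]), 'orientation': array([-1.57058067,  0.00192674, -1.10799151]), 'force': array([-0.784328  ,  0.12707889, -0.11411854]), 'ft_torque': array([ 0.01546594,  0.01110775, -0.06190762]), 'grip_width': 0.9980018937703962}
scene {'K': array([[383.41861181,   0.        , 253.09403438],
       [  0.        , 383.41861181, 191.688631  ],
       [  0.        ,   0.        ,   1.        ]]), 'D': array([-0.05356906,  0.        ,  0.        ,  0.        ,  0.        ]), 'cam_to_world': array([[-4.66784182e-01,  5.89441877e-01, -6.59295686e-01,
        -2.22788057e+02],
       [-8.84353072e-01, -3.15891035e-01,  3.43704085e-01,
         4.31201824e+02],
       [-5.67201541e-03,  7.43485796e-01,  6.68727672e-01,
         8.99918978e+02],
       [ 0.00000000e+00,  0.00000000e+00,  0.00000000e+00,
         1.00000000e+00]])}
top {'K': array([[409.52455714,   0.        , 255.32533474],
       [  0.        , 409.52455714, 196.69930076],
       [  0.        ,   0.        ,   1.        ]]), 'D': array([-0.12299015,  0.        ,  0.        ,  0.        ,  0.        ]), 'cam_to_world': array([[-2.58811607e-02,  9.83932736e-01, -1.76653719e-01,
         3.27474894e+02],
       [-9.99637700e-01, -2.41665369e-02,  1.18510792e-02,
         8.58279673e+00],
       [ 7.39155620e-03,  1.76896437e-01,  9.84201715e-01,
         1.46326810e+03],
       [ 0.00000000e+00,  0.00000000e+00,  0.00000000e+00,
         1.00000000e+00]])}
```

View pics/scene0.png

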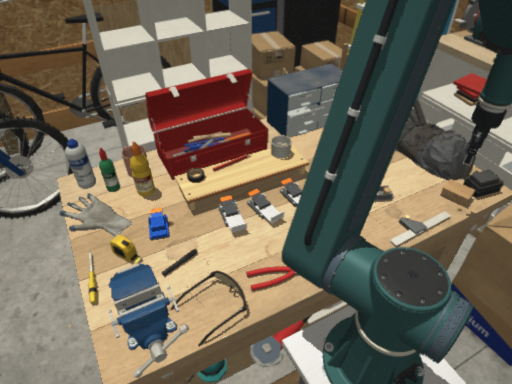

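View pics/top0.png

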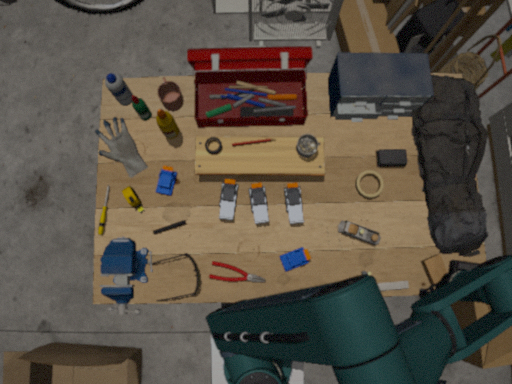

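```bash
cat > h.py <<'E'
from bench import ctrl
import cv2, numpy as np
def px2w(cam,uv,z,c=None):
    c=c or ctrl.camera_info(cam); M=c["cam_to_world"]
    p=cv2.undistortPoints(np.array(uv,float).reshape(-1,1,2),c["K"],c["D"]).reshape(-1,2)
    d=np.c_[p[:,0],-p[:,1],-np.ones(len(p))]@M[:3,:3].T; o=M[:3,3]
    return o+d*((z-o[2])/d[:,2])[:,None]
def w2px(cam,P,c=None):
    c=c or ctrl.camera_info(cam); M=c["cam_to_world"]
    q=(np.array(P,float).reshape(-1,3)-M[:3,3])@M[:3,:3]
    q=q*[1,-1,-1]
    return cv2.projectPoints(q,np.zeros(3),np.zeros(3),c["K"],c["D"])[0].reshape(-1,2)
E
python3 - <<'E'
from h import *
im=ctrl.capture("top")
ov=im.copy()
for n,z in [("clip_a",18),("strip_a",20),("strip_a_tab",34),("clip_a_front",6),("riser",58),("marker",9),("masking_tape",24),("tape_measure",64)]:
    for d in ctrl.trace("top",n):
        r=d["region"]; uv=np.argwhere(r)[:,::-1]
        if len(uv)<3: print(n,d["confidence"],d["centre"]);continue
        rect=cv2.minAreaRect(uv.astype(np.float32)); b=cv2.boxPoints(rect)
        W=px2w("top",b,z)
        print(n,round(d["confidence"],2),np.round(d["centre"]),"w",px2w("top",[d["centre"][::-1]],z)[0].round(),"box",W[:,:2].round().tolist())
cv2.imwrite("pics/topz.png",cv2.resize(im[120:240,180:340,::-1],None,fx=5,fy=5,interpolation=cv2.INTER_CUBIC))
E
```

```text
clip_a 0.88 [190. 234.] w [613.  69.  18.] box [[579.0, 121.0], [663.0, 109.0], [652.0, 48.0], [569.0, 61.0]]
clip_a 0.87 [258. 296.] w [ 366. -148.   18.] box [[376.0, -89.0], [404.0, -186.0], [349.0, -202.0], [321.0, -106.0]]
clip_a 0.8 [192. 255.] w [604.  -9.  18.] box [[638.0, 13.0], [636.0, -45.0], [552.0, -42.0], [554.0, 15.0]]
clip_a 0.73 [192. 292.] w [ 602. -142.   18.] box [[635.0, -114.0], [633.0, -172.0], [542.0, -167.0], [543.0, -110.0]]
clip_a 0.7 [182. 162.] w [651. 326.  18.] box [[613.0, 352.0], [715.0, 333.0], [701.0, 276.0], [600.0, 295.0]]
strip_a 0.78 [210. 226.] w [540.  95.  20.] box [[513.0, 123.0], [598.0, 112.0], [591.0, 62.0], [506.0, 74.0]]
strip_a 0.68 [215. 297.] w [ 516. -155.   20.] box [[572.0, -121.0], [576.0, -175.0], [491.0, -180.0], [487.0, -127.0]]
strip_a 0.56 [212. 262.] w [529. -32.  20.] box [[576.0, 6.0], [582.0, -47.0], [495.0, -57.0], [489.0, -4.0]]
strip_a_tab 0.85 [213. 227.] w [528.  94.  34.] box [[512.0, 123.0], [578.0, 113.0], [569.0, 63.0], [503.0, 74.0]]
clip_a_front 0.88 [189. 229.] w [619.  87.   6.] box [[658.0, 114.0], [656.0,
[... 402 characters left out ...]
.72 [215. 295.] w [ 519. -151.    9.] box [[555.0, -124.0], [560.0, -174.0], [493.0, -178.0], [489.0, -128.0]]
marker 0.68 [226. 174.] w [490. 285.   9.] box [[478.0, 351.0], [509.0, 251.0], [498.0, 247.0], [467.0, 348.0]]
marker 0.58 [193. 291.] w [ 600. -140.    9.] box [[635.0, -110.0], [641.0, -170.0], [546.0, -178.0], [540.0, -118.0]]
tape_measure 0.63 [176. 368.] w [ 644. -408.   64.] box [[666.0, -364.0], [664.0, -462.0], [570.0, -455.0], [573.0, -358.0]]
tape_measure 0.61 [198. 133.] w [585. 421.  64.] box [[613.0, 470.0], [637.0, 433.0], [547.0, 372.0], [524.0, 409.0]]
tape_measure 0.35 [196. 256.] w [582. -11.  64.] box [[628.0, 13.0], [626.0, -43.0], [535.0, -41.0], [536.0, 15.0]]
```

View pics/topz.png

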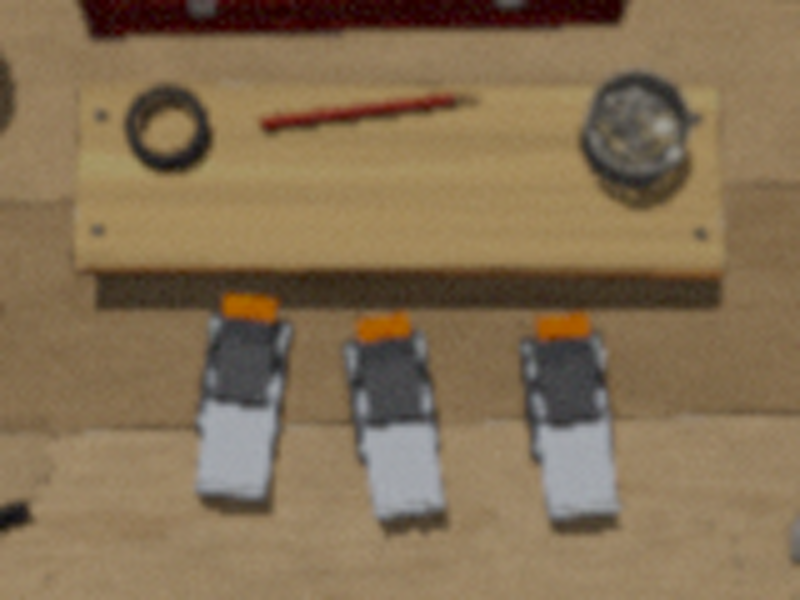

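Run:
```python
from h import *
def f(L,z): return px2w("top",[(x/5+180-.4,y/5+120-.4) for x,y in L],z)[:,:2].round(1)
r=f([(77,268),(722,272),(718,90),(78,85)],58); print("riser",r.tolist(),r.mean(0), np.degrees(np.arctan2(*(r[0]-r[1])[::-1])))
for n,t,j,l in [("A",[(198,495),(268,500)],[(204,402),(276,407)],[(223,293),(278,296)]),("B",[(378,519),(445,514)],[(359,425),(437,420)],[(357,318),(410,313)]),("C",[(552,520),(619,515)],[(537,428),(606,420)],[(535,317),(589,313)])]:
    T=f(t,42);J=f(j,20);L=f(l,36)
    print(n,"tab",T.tolist(),T.mean(0),"jaw",J.mean(0),"lever",L.mean(0))
    d=J.mean(0)-T.mean(0);print(" yaw tab->jaw",np.degrees(np.arctan2(d[1],d[0])))
    d=L.mean(0)-T.mean(0);print(" yaw tab->lev",np.degrees(np.arctan2(d[1],d[0])))
    d=T[0]-T[1];print(" yaw tab",np.degrees(np.arctan2(-d[0],d[1])))
```

```text
riser [[669.2, 202.4], [655.4, -253.5], [790.2, -258.6], [804.6, 202.2]] [729.85  -26.875] 88.26619785087279
A tab [[507.9, 119.7], [503.2, 70.8]] [505.55  95.25] jaw [575.15  90.65] lever [651.9   81.15]
 yaw tab->jaw -3.7812906802219777
 yaw tab->lev -5.50314113365132
 yaw tab -5.490091935084636
B tab [[488.0, -5.6], [490.3, -52.5]] [489.15 -29.05] jaw [559.35 -21.95] lever [634.25 -13.4 ]
 yaw tab->jaw 5.775233673620515
 yaw tab->lev 6.155933697804315
 yaw tab 2.807565083800959
C tab [[484.2, -127.1], [486.4, -174.2]] [ 485.3  -150.65] jaw [ 555.15 -145.95] lever [ 631.6 -140.8]
 yaw tab->jaw 3.849461077768231
 yaw tab->lev 3.8517634356066277
 yaw tab 2.6742922433832517
```

```bash
python3 -m crank '[[0,0,0,0,-1,0,0.5],[0,0.1,0,0,-1,0,0.5],[0,0.1,0,0,-1,0,0.5],[0,0.1,0,0,-1,0,0.5],[0,0.1,0,0,-1,0,0.5],[0,0.1,0,0,-1,0,0.5],[0,0.1,0,0,-1,0,0.5],[0,0.1,0,0,-1,0,0.5]]'; python3 -m crank '[[0,0,0,0,-1,0,0.5],[0,0,0,0,-1,0,0.5],[0,0,0,0,-1,0,0.5],[0,0,0,0,-1,0,0.5],[0,0,0,0,-1,0,0.5],[0,0,0,0,-0.4,0,0.5]]'
cat >> h.py <<'E'
def go(x,y,z,yaw=None):
    s=ctrl.get_state(); p=s["ee_pos"]; o=s["orientation"]; d=np.array([x,y,z])-p
    c,sn=np.cos(o[2]),np.sin(o[2])
    print("at",p.round(1),o.round(3),"tool shift/100: x %.3f y %.3f z %.3f"%((d[0]*c+d[1]*sn)/100,-d[2]/100,(-d[0]*sn+d[1]*c)/100), "turn y units %.2f"%(-(np.degrees(yaw-o[2])/5) if yaw is not None else 0),"F",s["force"].round(1),"t",s["time"],"g",s["grip_width"])
E
python3 -c "
from h import *
go(487,-150,140,0.064)"
```

```text
time: 1.35
ee_pos: [267.9, -536.9, 175.0]
orientation: [-1.571, -0.0, -0.406]
force: [-0.3, 0.2, -0.4]
grip_width: 0.503
time: 1.95
ee_pos: [267.9, -536.9, 175.3]
orientation: [-1.571, 0.0, 0.064]
force: [0.3, 0.1, 0.1]
grip_width: 0.499
at [ 267.9 -536.9  175.3] [-1.571  0.     0.064] tool shift/100: x 2.435 y 0.353 z 3.721 turn y units 0.00 F [0.3 0.1 0.1] t 1.95 g 0.49909645820583026
```

```bash
python3 -m crank '[[0.2,0,0.3,0,0,0,0.5],[0.2,0,0.3,0,0,0,0.5],[0.2,0,0.3,0,0,0,0.5],[0.2,0,0.3,0,0,0,0.5],[0.2,0,0.3,0,0,0,0.5],[0.2,0.05,0.3,0,0,0,0.5],[0.2,0.05,0.3,0,0,0,0.5],[0.2,0.05,0.3,0,0,0,0.5]]'; python3 -m crank '[[0.2,0.05,0.3,0,0,0,0.5],[0.2,0.05,0.3,0,0,0,0.5],[0.2,0.05,0.3,0,0,0,0.5],[0.2,0.05,0.3,0,0,0,0.5],[0,0,0,0,0,0,0.5]]'
python3 - <<'E'
from h import *
go(487,-150,140,0.064)
im=ctrl.capture("wrist"); c=ctrl.camera_info("wrist"); print(c)
cv2.imwrite("pics/w1.png",im[:,:,::-1])
E
```

```text
time: 2.75
ee_pos: [413.6, -286.4, 160.4]
orientation: [-1.571, -0.001, 0.061]
force: [1.4, -0.6, -0.7]
grip_width: 0.502
time: 3.25
ee_pos: [486.7, -159.5, 139.9]
orientation: [-1.569, -0.0, 0.065]
force: [-0.2, -0.5, 0.2]
grip_width: 0.503
at [ 486.7 -159.5  139.9] [-1.569 -0.     0.065] tool shift/100: x 0.009 y -0.001 z 0.094 turn y units 0.01 F [-0.2 -0.5  0.2] t 3.25 g 0.5033233679888468
{'K': array([[274.19428351,   0.        , 250.54444159],
       [  0.        , 274.19428351, 191.72048992],
       [  0.        ,   0.        ,   1.        ]]), 'D': array([-0.02396855,  0.        ,  0.        ,  0.        ,  0.        ]), 'cam_to_world': array([[ 9.97883045e-01, -6.24799773e-02, -1.80466259e-02,
         4.81108237e+02],
       [ 6.50036476e-02,  9.49760316e-01,  3.06153342e-01,
        -8.30284467e+01],
       [-1.98848474e-03, -3.06678326e-01,  9.51811142e-01,
         2.68439930e+02],
       [ 0.00000000e+00,  0.00000000e+00,  0.00000000e+00,
         1.00000000e+00]])}
```

View pics/w1.png

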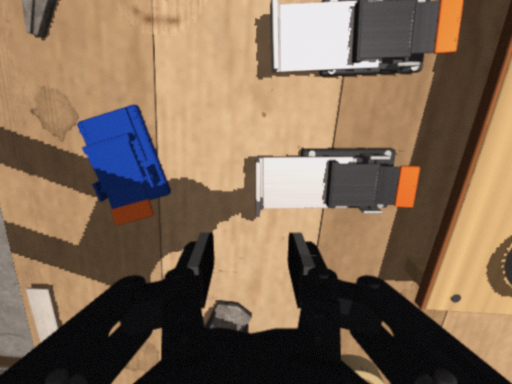

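Run:
```python
from h import *
im=cv2.imread("pics/w1.png")
cv2.imwrite("pics/w1z.png",cv2.resize(im[120:240,240:440],None,fx=4,fy=4,interpolation=cv2.INTER_CUBIC))
print(px2w("wrist",[(257,157),(257,210),(263,157),(263,209)],42)); print("jaw",px2w("wrist",[(329,163),(327,207)],36));print("lever",px2w("wrist",[(419,167),(415,207)],34)); print("foot",px2w("wrist",[(302,150),(393,150)],12));print("riser lower edge",px2w("wrist",[(511,75),(424,308)],58))
print("Btab",px2w("wrist",[(274,0),(274,72)],42))
```

```text
[[ 488.7959958  -125.15478981   42.        ]
 [ 492.22081969 -172.48198823   42.        ]
 [ 493.78863226 -124.82662705   42.        ]
 [ 497.45461599 -171.18432122   42.        ]]
jaw [[ 551.37843017 -127.36603396   36.        ]
 [ 555.74908596 -167.78385143   36.        ]]
lever [[ 631.97238015 -125.90253519   34.        ]
 [ 637.79358145 -163.25238803   34.        ]]
foot [[ 531.43881034 -121.33658782   12.        ]
 [ 617.20470387 -115.4958732    12.        ]]
riser lower edge [[ 667.8261563   -49.55692037   58.        ]
 [ 656.74813305 -255.51623613   58.        ]]
Btab [[492.7756514  -11.02171485  42.        ]
 [497.03221242 -58.82813206  42.        ]]
```

View pics/w1z.png

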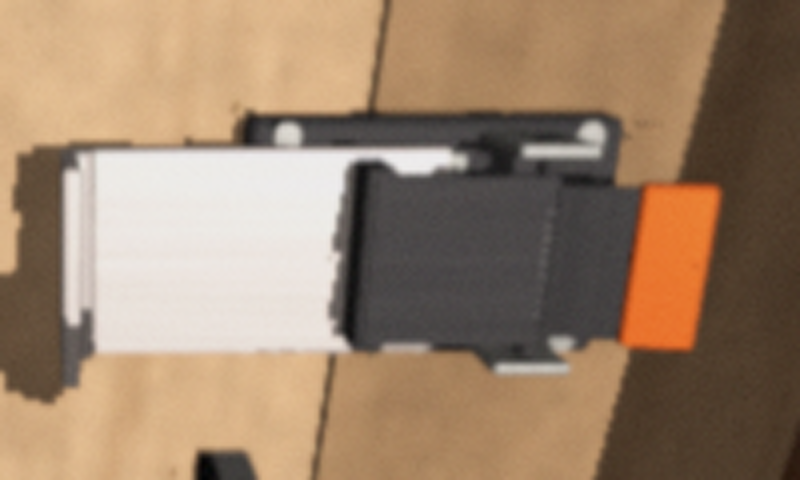

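```bash
python3 -m crank '[[0.04,0,0.1,0,0,0,0.5],[0,0.4,0,0,0,0,0.5],[0,0.4,0,0,0,0,0.5],[0,0.2,0,0,0,0,0.5],[0,0,0,0,0,0,0.5]]'
python3 - <<'E'
from h import *
go(490,-149,40,0.07)
im=ctrl.capture("wrist")
cv2.imwrite("pics/w2.png",im[:,:,::-1])
E
```

```text
time: 3.8
ee_pos: [486.3, -152.3, 38.0]
orientation: [-1.568, 0.005, 0.06]
force: [0.2, 0.2, -0.1]
grip_width: 0.502
at [ 486.3 -152.3   38. ] [-1.568  0.005  0.06 ] tool shift/100: x 0.039 y -0.020 z 0.031 turn y units -0.12 F [ 0.2  0.2 -0.1] t 3.8 g 0.5016962461557415
```

View pics/w2.png

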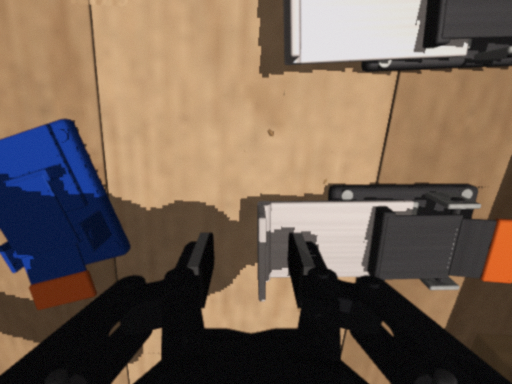

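```bash
python3 -m crank '[[0.05,-0.02,0.03,0,0,0,0.5],[0,0,0,0,0,0,0.5],[0,0,0,0,0,0,0.8],[0,0,0,0,0,0,0.9],[0,0,0,0,0,0,1],[0,0,0,0,0,0,1],[0,0,0,0,0,0,1]]'
python3 - <<'E'
from h import *
go(490,-149,40,0.07)
im=ctrl.capture("wrist")
cv2.imwrite("pics/w3.png",im[:,:,::-1])
E
```

```text
time: 4.55
ee_pos: [493.1, -149.1, 42.8]
orientation: [-1.571, 0.0, 0.062]
force: [-2.7, -0.1, 6.9]
grip_width: 0.029
at [ 493.1 -149.1   42.8] [-1.571  0.     0.062] tool shift/100: x -0.031 y 0.028 z 0.003 turn y units -0.10 F [-2.7 -0.1  6.9] t 4.55 g 0.02931539885237283
```

View pics/w3.png

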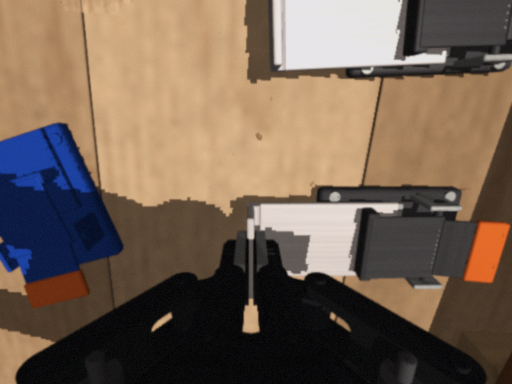

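```bash
python3 -m crank '[[0,-0.01,0,0,0,0,1],[0,0,0,0,0,0,1]]'; python3 -m crank '[[0,-0.01,0,0,0,0,1],[0,0,0,0,0,0,1]]'
```

```text
time: 4.8
ee_pos: [493.2, -149.1, 43.2]
orientation: [-1.57, 0.0, 0.061]
force: [0.5, 0.9, -2.2]
grip_width: 0.029
time: 5.0
ee_pos: [493.5, -149.1, 44.1]
orientation: [-1.57, 0.0, 0.061]
force: [0.6, 0.5, -3.4]
grip_width: 0.027
```

```bash
python3 -m crank '[[-0.02,0.008,0,0,0,0,1],[-0.04,0,0,0,0,0,1],[-0.04,0,0,0,0,0,1]]'; python3 -m crank '[[-0.05,0,0,0,0,0,1],[-0.05,0,0,0,0,0,1]]';  python3 -m crank '[[-0.05,0,0,0,0,0,1],[0,0,0,0,0,0,1]]'
python3 - <<'E'
from h import *
go(470,-149,43,0.07)
im=ctrl.capture("wrist")
cv2.imwrite("pics/w4.png",im[:,:,::-1])
im=ctrl.capture("top")
cv2.imwrite("pics/t4.png",cv2.resize(im[120:240,180:340,::-1],None,fx=5,fy=5,interpolation=cv2.INTER_CUBIC))
E
```

```text
time: 5.3
ee_pos: [483.7, -150.1, 43.5]
orientation: [-1.571, -0.001, 0.061]
force: [1.8, -0.5, -3.8]
grip_width: 0.03
time: 5.5
ee_pos: [473.1, -150.6, 43.5]
orientation: [-1.571, -0.0, 0.061]
force: [1.9, 0.1, -1.9]
grip_width: 0.029
time: 5.7
ee_pos: [466.9, -150.5, 43.4]
orientation: [-1.57, 0.002, 0.061]
force: [-0.7, -1.4, -2.0]
grip_width: 0.023
at [ 466.9 -150.5   43.4] [-1.57   0.002  0.061] tool shift/100: x 0.032 y 0.004 z 0.014 turn y units -0.10 F [-0.7 -1.4 -2. ] t 5.7 g 0.022615883421588757
```

View pics/w4.png

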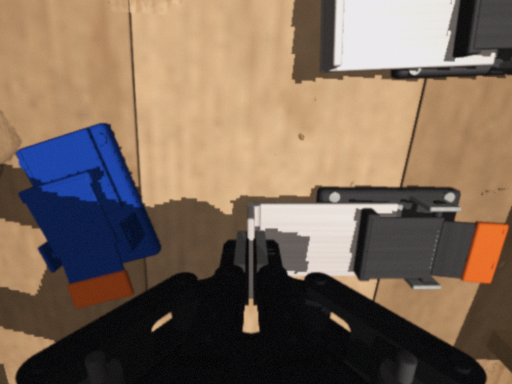

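View pics/t4.png

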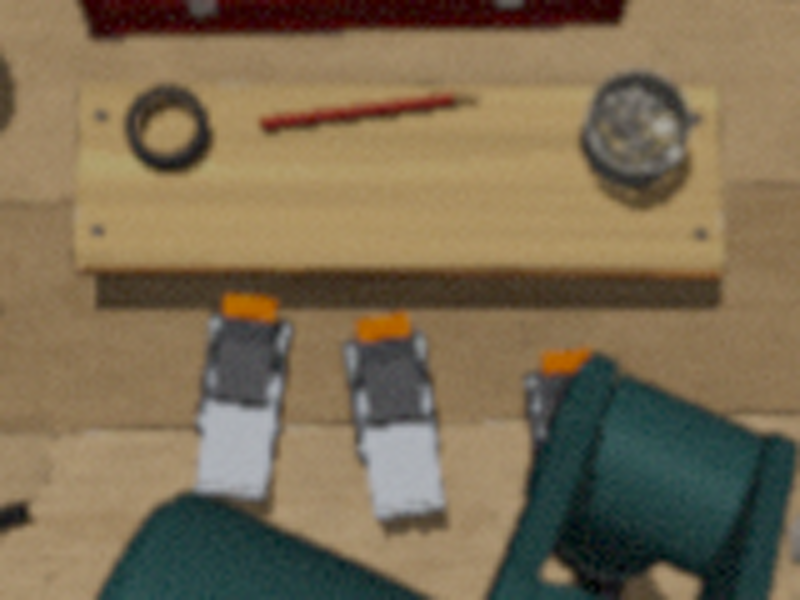

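```bash
python3 -m crank '[[0,0,0,0,0,0,0.8],[0,0,0,0,0,0,0.55],[0,0,0,0,0,0,0.5],[0,-0.3,0,0,0,0,0.5],[0,-0.4,0,0,0,0,0.5],[0.17,0,0.4,0,-0.48,0,0.5],[0.17,0,0.4,0,0,0,0.5],[0,0,0.38,0,0,0,0.5]]'; python3 -m crank '[[0,0,0,0,0,0,0.5]]'
python3 - <<'E'
from h import *
im=ctrl.capture("wrist")
cv2.imwrite("pics/w5.png",im[:,:,::-1])
go(495,-28,43,0.103)
E
```

```text
time: 6.6
ee_pos: [495.2, -29.6, 114.6]
orientation: [-1.572, -0.005, 0.102]
force: [1.1, -0.1, 0.9]
grip_width: 0.498
time: 6.7
ee_pos: [491.0, -26.7, 113.5]
orientation: [-1.569, 0.001, 0.107]
force: [-0.0, -0.8, 0.1]
grip_width: 0.499
at [491.5 -28.6 113.6] [-1.57   0.     0.107] tool shift/100: x 0.035 y 0.706 z 0.002 turn y units 0.05 F [-0.3  0.4  0.2] t 6.75 g 0.501428525323568
```

View pics/w5.png

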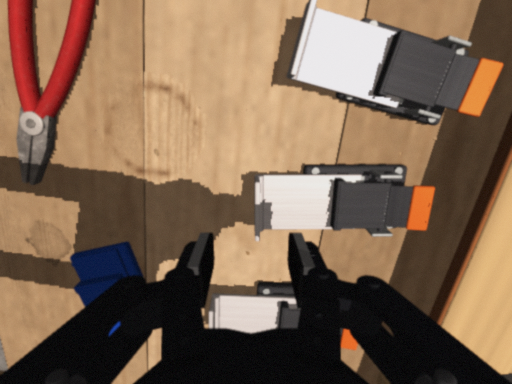

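```bash
python3 -m crank '[[0.045,0.3,0,0,0,0,0.5],[0,0.4,0,0,0,0,0.5],[0,0,0,0,0,0,0.5],[0,0,0,0,0,0,0.8],[0,0,0,0,0,0,0.9],[0,0,0,0,0,0,1],[0,0,0,0,0,0,1],[0,-0.005,0,0,0,0,1]]';  python3 -m crank '[[0,-0.005,0,0,0,0,1],[0,0,0,0,0,0,1]]'
python3 - <<'E'
from h import *
im=ctrl.capture("wrist")
cv2.imwrite("pics/w6.png",im[:,:,::-1])
E
```

```text
time: 7.55
ee_pos: [497.4, -30.4, 45.1]
orientation: [-1.572, -0.002, 0.103]
force: [1.5, -1.7, 0.5]
grip_width: 0.026
time: 7.75
ee_pos: [497.3, -30.2, 45.0]
orientation: [-1.571, -0.002, 0.103]
force: [1.3, -1.8, 0.7]
grip_width: 0.024
```

View pics/w6.png

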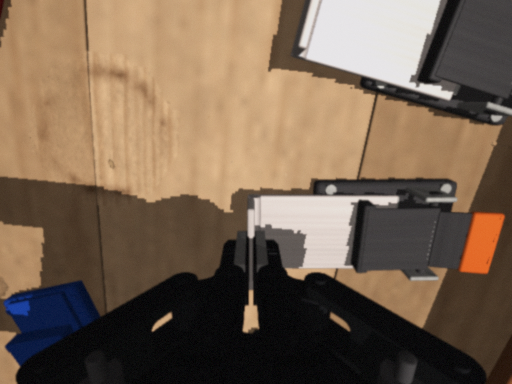

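```bash
python3 -m crank '[[-0.02,0,0,0,0,0,1],[-0.04,0,0,0,0,0,1],[-0.04,0,0,0,0,0,1]]'; python3 -m crank '[[-0.05,0,0,0,0,0,1],[-0.05,0,0,0,0,0,1]]';  python3 -m crank '[[-0.05,0,0,0,0,0,1],[0,0,0,0,0,0,1]]'
python3 - <<'E'
from h import *
im=ctrl.capture("wrist")
cv2.imwrite("pics/w7.png",im[:,:,::-1])
E
```

```text
time: 8.1
ee_pos: [486.5, -31.0, 44.6]
orientation: [-1.571, -0.001, 0.103]
force: [2.8, -0.1, 1.4]
grip_width: 0.019
time: 8.3
ee_pos: [476.0, -32.1, 44.5]
orientation: [-1.571, 0.0, 0.103]
force: [3.0, -0.5, 1.2]
grip_width: 0.022
time: 8.5
ee_pos: [469.1, -32.4, 44.2]
orientation: [-1.57, 0.003, 0.103]
force: [-1.9, 0.4, 2.3]
grip_width: 0.026
```

View pics/w7.png

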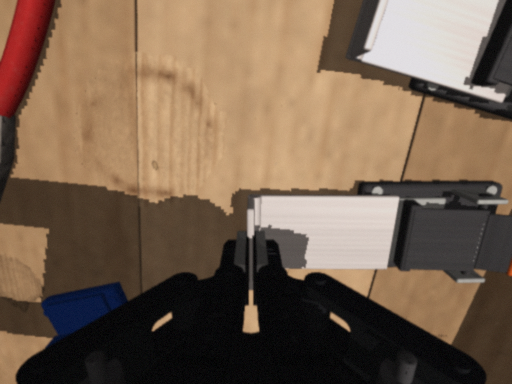

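```bash
python3 -m crank '[[-0.1,0,0,0,0,0,1],[-0.15,0,0,0,0,0,1],[-0.15,0,0,0,0,0,1],[-0.15,0,0,0,0,0,1],[-0.14,0,0,0,0,0,1],[0,0,0,0,0,0,1]]'
python3 - <<'E'
from h import *
im=ctrl.capture("wrist")
cv2.imwrite("pics/w8.png",im[:,:,::-1])
im=ctrl.capture("scene")
cv2.imwrite("pics/s8.png",cv2.resize(im[150:290,180:400,::-1],None,fx=3.6,fy=3.6,interpolation=cv2.INTER_CUBIC))
E
```

```text
time: 9.15
ee_pos: [399.3, -39.2, 44.2]
orientation: [-1.569, 0.004, 0.103]
force: [0.1, -0.3, -0.4]
grip_width: 0.029
```

View pics/w8.png

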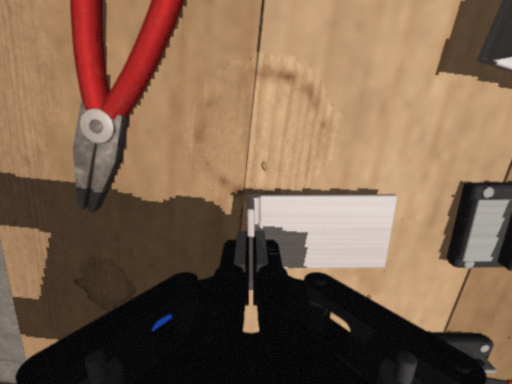

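View pics/s8.png

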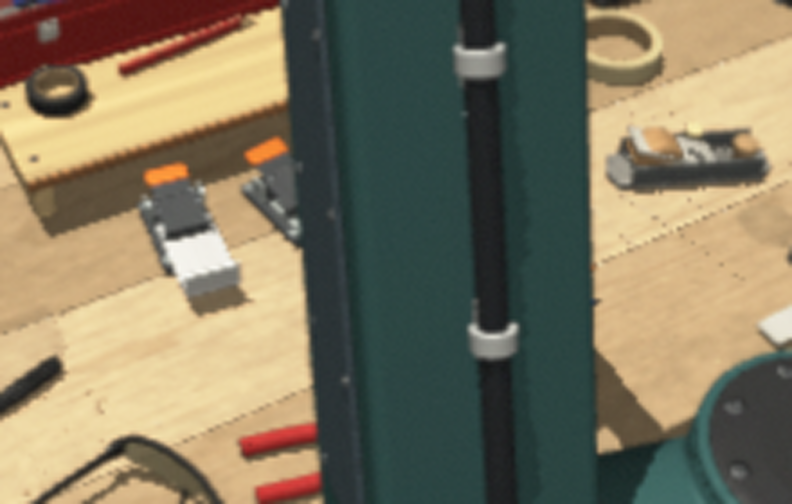

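```bash
python3 -m crank '[[0,0.08,0,0,0,0,1],[0,0.07,0,0,0,0,1],[0,0,0,0,0,0,1]]'; python3 -c "
from h import *
print(px2w('wrist',[(462,182),(447,265)],14))"
```

```text
time: 9.55
ee_pos: [403.5, -39.8, 28.7]
orientation: [-1.571, -0.0, 0.103]
force: [-0.7, 0.1, -0.5]
grip_width: 0.021
[[515.01698098   9.86289494  14.        ]
 [523.84337677 -41.93350063  14.        ]]
```

```bash
python3 -m crank '[[0,0.01,0,0,0,0,1],[0,0,0,0,0,0,0.8],[0,0,0,0,0,0,0.6],[0,0,0,0,0,0,0.5],[0,-0.3,0,0,0,0,0.5],[0,-0.4,0,0,0,0,0.5],[0,-0.3,0,0,0,0,0.5],[0,0,0,0,0,0,0.6]]'
python3 - <<'E'
from h import *
im=ctrl.capture("wrist")
go(520,-30,100,-1.57)
cv2.imwrite("pics/w9.png",im[:,:,::-1])
E
```

```text
time: 10.35
ee_pos: [405.5, -40.4, 131.7]
orientation: [-1.573, -0.007, 0.103]
force: [0.6, -0.7, -0.0]
grip_width: 0.398
at [404.4 -40.1 130.1] [-1.572 -0.004  0.103] tool shift/100: x 1.160 y 0.301 z -0.019 turn y units 19.17 F [-0.4 -0.3 -0.4] t 10.4 g 0.40440326799745513
```

View pics/w9.png

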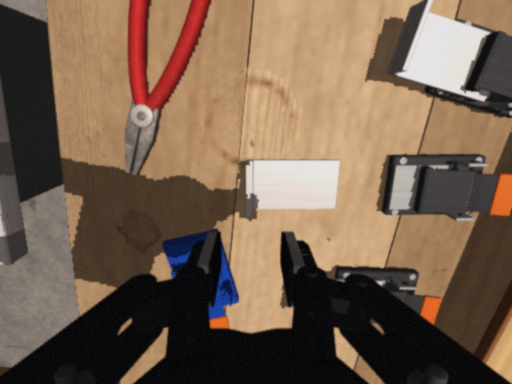

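```bash
python3 - <<'E'
from h import *
p=px2w('wrist',[(387.5,156),(385,214)],14); print(p, np.degrees(np.arctan2(*(p[0]-p[1])[:2])))
p=px2w('wrist',[(484,155)],12); print(p)
print(px2w("wrist",[(340,160),(337,210)],4))
E
python3 -m crank '[[0,0,0,0,1,0,0.75],[0,0,0,0,1,0,0.75],[0,0,0,0,1,0,0.75],[0,0,0,0,1,0,0.75],[0,0,0,0,1,0,0.75],[0,0,0,0,1,0,0.75],[0,0,0,0,1,0,0.75],[0,0,0,0,1,0,0.75]]';python3 -m crank '[[0,0,0,0,1,0,0.75],[0,0,0,0,1,0,0.75],[0,0,0,0,1,0,0.75],[0,0,0,0,1,0,0.75],[0,0,0,0,1,0,0.75],[0,0,0,0,1,0,0.75],[0,0,0,0,1,0,0.75],[0,0,0,0,1,0,0.75]]';python3 -m crank '[[0,0,0,0,1,0,0.75],[0,0,0,0,1,0,0.75],[0,0,0,0,0,0,0.75]]'
python3 -c "
from h import *
go(510,-32,80,-1.468)"
```

```text
[[524.63943638   5.73871116  14.        ]
 [536.77854229 -50.00939279  14.        ]] -12.284353676080686
[[615.61973532  16.10848609  12.        ]]
[[485.83816776  -4.08146194   4.        ]
 [493.14142067 -54.25857103   4.        ]]
time: 11.2
ee_pos: [401.8, -39.4, 127.1]
orientation: [-1.572, 0.003, -0.599]
force: [-0.0, 0.4, -0.7]
grip_width: 0.251
time: 12.0
ee_pos: [401.7, -39.4, 127.1]
orientation: [-1.573, 0.002, -1.297]
force: [-0.2, -0.3, 0.3]
grip_width: 0.248
time: 12.3
ee_pos: [401.8, -39.5, 127.2]
orientation: [-1.573, 0.001, -1.468]
force: [-0.8, -0.1, -0.6]
grip_width: 0.249
at [401.8 -39.5 127.2] [-1.573e+00  1.000e-03 -1.468e+00] tool shift/100: x 0.037 y 0.472 z 1.084 turn y units -0.00 F [-0.8 -0.1 -0.6] t 12.3 g 0.2490381456782965
```

```bash
python3 -m crank '[[0,0,0.3,0,0,0,0.75],[0,0.1,0.4,0,0,0,0.75],[0.03,0.2,0.4,0,0,0,0.75],[0,0,0,0,0,0,0.75]]'
python3 - <<'E'
from h import *
im=ctrl.capture("wrist")
go(511,-25,19,-1.468)
cv2.imwrite("pics/w10.png",im[:,:,::-1])
E
```

```text
time: 12.7
ee_pos: [517.2, -31.6, 95.8]
orientation: [-1.569, -0.0, -1.465]
force: [-0.7, -0.4, 0.2]
grip_width: 0.251
at [513.8 -31.3  96.3] [-1.573e+00  1.000e-03 -1.465e+00] tool shift/100: x -0.065 y 0.773 z -0.021 turn y units 0.04 F [-0.6  0.  -0.7] t 12.75 g 0.24949860105930563
```

View pics/w10.png

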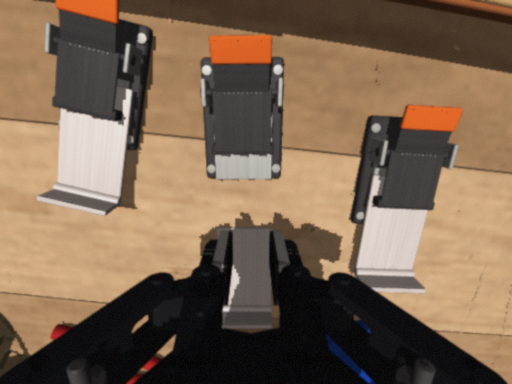

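Run:
```python
from h import *
s=ctrl.get_state()
print("front",px2w('wrist',[(207,179),(283,179)],12)[:,:2].round(1),"rear",px2w('wrist',[(203,57),(284,57)],12)[:,:2].round(1),"strip end",px2w('wrist',[(225,229),(272,229)],4)[:,:2].round(1))
p=s["ee_pos"]
for x in (500,511,522): print(x,w2px("wrist",[[x,-27,5]]).round())
```

```text
front [[530.4   5.5]
 [536.8 -55.2]] rear [[619.4  13.6]
 [625.4 -43.3]] strip end [[483.9 -11.9]
 [488.3 -53.3]]
500 [[244. 214.]]
511 [[245. 203.]]
522 [[246. 190.]]
```

```bash
python3 -m crank '[[-0.04,0.2,-0.02,0,0,0,0.75],[0,0.3,0,0,0,0,0.75],[0,0.2,0,0,0,0,0.75],[0,0.05,0,0,0,0,0.75],[0,0,0,0,0,0,0.75]]'
python3 - <<'E'
from h import *
im=ctrl.capture("wrist")
go(511,-27,19,-1.468)
cv2.imwrite("pics/w11.png",im[:,:,::-1])
E
```

```text
time: 13.25
ee_pos: [508.4, -27.4, 23.0]
orientation: [-1.574, 0.001, -1.467]
force: [-0.2, -0.2, 0.7]
grip_width: 0.251
at [509.4 -27.6  23.7] [-1.572  0.    -1.467] tool shift/100: x -0.004 y 0.047 z 0.016 turn y units 0.01 F [-0.1  0.3  0.3] t 13.3 g 0.2491949607928242
```

View pics/w11.png

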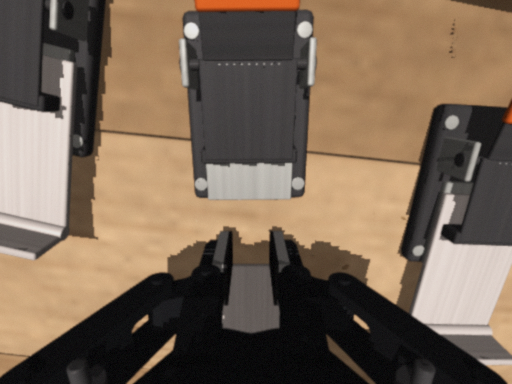

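```bash
python3 -m crank '[[0,0.045,0,0,0,0,0.75],[0,0,0.05,0,0,0,0.75],[0,0,0.08,0,0,0,0.75],[0,0,0.08,0,0,0,0.75],[0,0,0.1,0,0,0,0.75]]'; python3 -m crank '[[0,0,0.1,0,0,0,0.75],[0,0,0.1,0,0,0,0.75],[0,0,0.1,0,0,0,0.75],[0,0,0.1,0,0,0,0.75],[0,0,0,0,0,0,0.75]]'
python3 - <<'E'
from h import *
im=ctrl.capture("wrist")
go(647,-13,19,-1.468)
cv2.imwrite("pics/w12.png",im[:,:,::-1])
E
```

```text
time: 13.8
ee_pos: [538.8, -24.0, 18.9]
orientation: [-1.576, 0.001, -1.467]
force: [-7.0, -1.0, 6.5]
grip_width: 0.252
time: 14.3
ee_pos: [581.9, -20.1, 19.1]
orientation: [-1.571, 0.0, -1.467]
force: [-1.4, 0.1, 1.0]
grip_width: 0.252
at [581.9 -20.1  19.1] [-1.57  -0.    -1.467] tool shift/100: x -0.004 y 0.001 z 0.655 turn y units 0.01 F [-0.5  0.2  0.4] t 14.35 g 0.2527064671976775
```

View pics/w12.png

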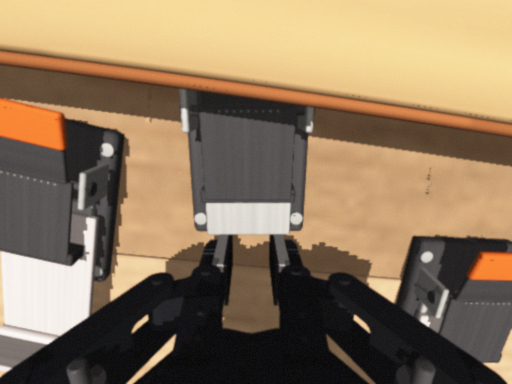

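Run:
```python
from h import *
print("front",px2w('wrist',[(197,232),(302,232)],12)[:,:2].round(1),"riser top",px2w('wrist',[(50,60),(250,86),(450,114)],58)[:,:2].round(1),"riser low",px2w('wrist',[(50,67),(250,97),(450,126)],46)[:,:2].round(1))
```

```text
front [[590.5   9.9]
 [596.4 -47. ]] riser top [[666.5  49.4]
 [665.  -11.4]
 [663.6 -75.7]] riser low [[665.1  57.8]
 [662.1 -11.7]
 [660.  -85.6]]
```

```bash
python3 -m crank '[[0,0,0.06,0,0,0,0.75],[0,0,0.1,0,0,0,0.75],[0,0,0.1,0,0,0,0.75],[0,0,0.1,0,0,0,0.75],[0,0,0.1,0,0,0,0.75]]'; python3 -m crank '[[0,0,0.1,0,0,0,0.75],[0,0,0.04,0,0,0,0.75],[0,0,0,0,0,0,0.75]]'
python3 - <<'E'
from h import *
im=ctrl.capture("wrist")
go(647,-13,19,-1.468)
cv2.imwrite("pics/w13.png",im[:,:,::-1])
E
```

```text
time: 14.85
ee_pos: [626.6, -15.4, 18.7]
orientation: [-1.572, 0.0, -1.468]
force: [-3.0, 0.1, -0.4]
grip_width: 0.25
time: 15.15
ee_pos: [642.4, -14.1, 19.2]
orientation: [-1.568, -0.0, -1.467]
force: [0.4, 0.5, -0.1]
grip_width: 0.251
at [642.  -14.1  19.3] [-1.568 -0.    -1.467] tool shift/100: x -0.006 y 0.003 z 0.050 turn y units 0.01 F [-0.5  0.4 -0.4] t 15.2 g 0.24855880293194232
```

View pics/w13.png

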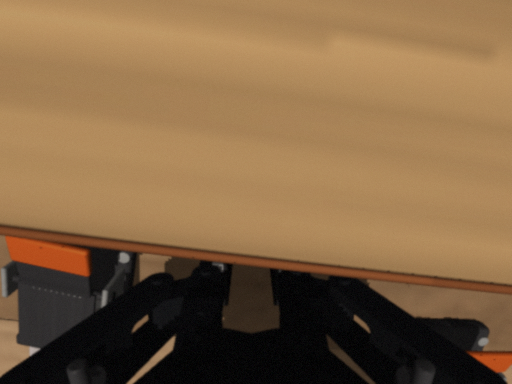

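```bash
python3 -m crank '[[0,0,0.03,0,0,0,0.75],[0,0,0.035,0,0,0,0.75],[0,0,0,0,0,0,0.75]]'; python3 -m crank '[[0,0,-0.2,0,0,0,0.75],[0,0,-0.3,0,0,0,0.75],[0,-0.3,-0.3,0,0,0,0.75],[0,-0.4,0,0,0,0,0.75],[0,0,0,0,0,0,0.75]]'
python3 - <<'E'
from h import *
im=ctrl.capture("wrist")
cv2.imwrite("pics/w14.png",im[:,:,::-1])
E
```

```text
time: 15.5
ee_pos: [645.6, -13.4, 19.0]
orientation: [-1.573, 0.0, -1.467]
force: [-5.0, -0.6, 3.1]
grip_width: 0.245
time: 16.0
ee_pos: [570.8, -22.3, 93.8]
orientation: [-1.561, -0.002, -1.468]
force: [1.0, 0.1, -0.4]
grip_width: 0.252
```

View pics/w14.png

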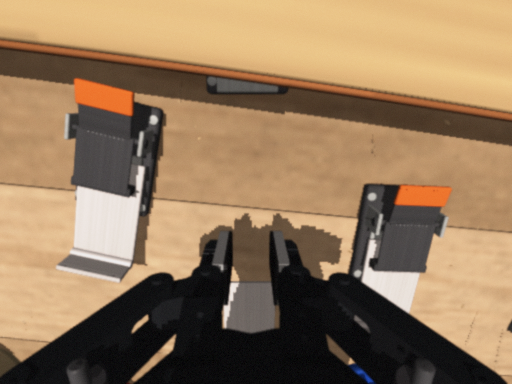

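```bash
python3 -m crank '[[0,-0.3,-0.2,0,0,0,0.75],[0,0,0,0,0,0,0.75],[0,0,0,0,0,0,0.75]]'
python3 - <<'E'
from h import *
c=ctrl.camera_info("wrist"); im=ctrl.capture("wrist")
import pickle; pickle.dump(c,open("c15.pkl","wb"))
cv2.imwrite("pics/w15.png",im[:,:,::-1]); cv2.imwrite("pics/w15z.png",cv2.resize(im[40:190,150:350,::-1],None,fx=4,fy=4,interpolation=cv2.INTER_CUBIC))
E
```

```text
time: 16.35
ee_pos: [548.3, -23.8, 119.0]
orientation: [-1.569, -0.0, -1.468]
force: [0.5, -0.0, 0.4]
grip_width: 0.255
```

View pics/w15.png

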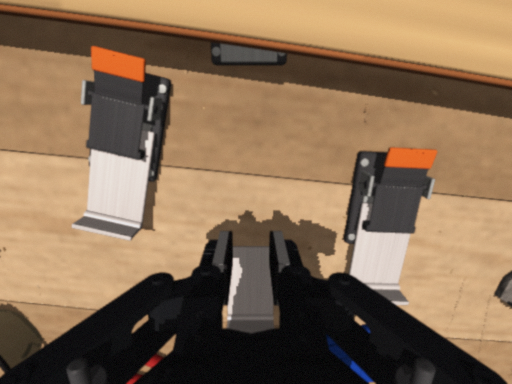

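View pics/w15z.png

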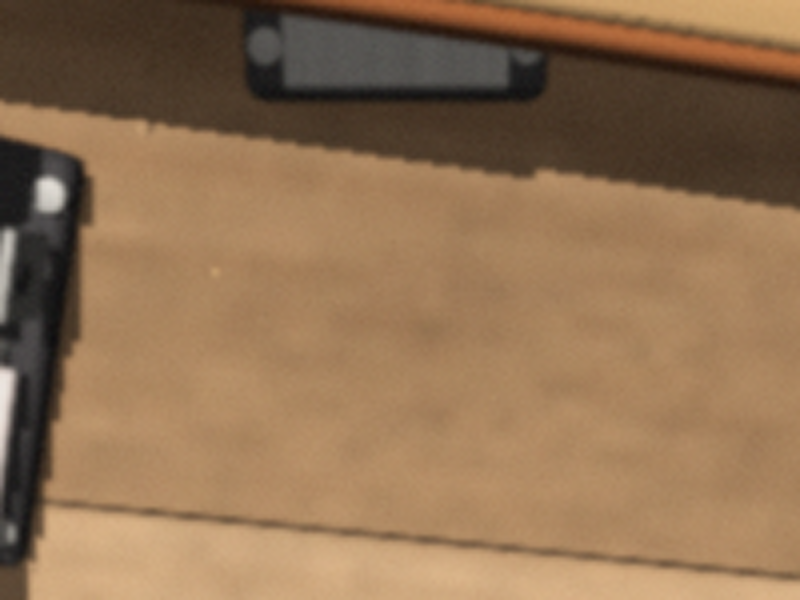

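Run:
```python
from h import *
import pickle; c=pickle.load(open("c15.pkl","rb"))
print("foot front z12",px2w('wrist',[(213,62),(250,62.5),(285,62.5)],12,c)[:,:2].round(1))
print("riser low z46",px2w('wrist',[(215,42.5+.7),(250,48),(285,52.5)],46,c)[:,:2].round(1))
print("riser top z58",px2w('wrist',[(215,40),(250,44),(285,47.5)],58,c)[:,:2].round(1))
im=cv2.imread("pics/w15.png")
print(im[38:70,250])
```

```text
foot front z12 [[654.6  16.5]
 [657.2 -12.5]
 [660.  -39.9]]
riser low z46 [[662.   11.3]
 [661.5 -12. ]
 [661.2 -35.5]]
riser top z58 [[661.7   9.8]
 [661.6 -12. ]
 [662.  -33.9]]
[[ 51  86 141]
 [ 58 101 168]
 [ 59 102 173]
 [ 62 103 170]
 [ 50  90 150]
 [ 41  72 122]
 [ 27  49  84]
 [ 20  35  56]
 [ 16  25  41]
 [ 34  40  52]
 [ 65  68  73]
 [ 77  78  82]
 [ 79  83  86]
 [ 81  85  87]
 [ 80  84  86]
 [ 81  85  87]
 [ 79  82  85]
 [ 78  81  84]
 [ 81  82  85]
 [ 84  86  89]
 [ 80  85  86]
 [ 78  82  83]
 [ 76  78  82]
 [ 58  59  61]
 [ 38  38  42]
 [ 26  28  28]
 [ 19  21  26]
 [ 28  37  49]
 [ 35  49  64]
 [ 39  53  71]
 [ 36  51  69]
 [ 37  52  69]]
```

```bash
python3 -m crank '[[0,-0.4,0,0,0,0,0.75],[0,-0.4,0,0,0,0,0.75],[0.4,0,0,0,0,0,0.75],[0.4,0,0,0,0,0,0.75],[0.4,0,0,0,0,0,0.75],[0.4,0,0,0,0,0,0.75],[0.4,0,0,0,0,0,0.75],[0.4,0,0,0,0,0,0.75]]';python3 -m crank '[[0.4,0,0,0,0,0,0.75],[0.4,0,0,0,0,0,0.75],[0.4,0,0,0,0,0,0.75],[0.2,0,0,0,0,0,0.75],[0,0,0,0,0,0,0.75]]'
python3 - <<'E'
from h import *
im=ctrl.capture("top")
cv2.imwrite("pics/t16.png",cv2.resize(im[120:280,120:390,::-1],None,fx=2.9,fy=2.9,interpolation=cv2.INTER_CUBIC))
im=ctrl.capture("scene")
cv2.imwrite("pics/s16.png",cv2.resize(im[140:300,80:350,::-1],None,fx=2.9,fy=2.9,interpolation=cv2.INTER_CUBIC))
E
```

```text
time: 17.2
ee_pos: [572.6, -264.2, 197.3]
orientation: [-1.572, 0.001, -1.468]
force: [0.4, 0.3, -0.9]
grip_width: 0.25
time: 17.7
ee_pos: [586.9, -405.3, 196.8]
orientation: [-1.571, -0.0, -1.47]
force: [0.4, 0.6, 0.7]
grip_width: 0.248
```

View pics/t16.png

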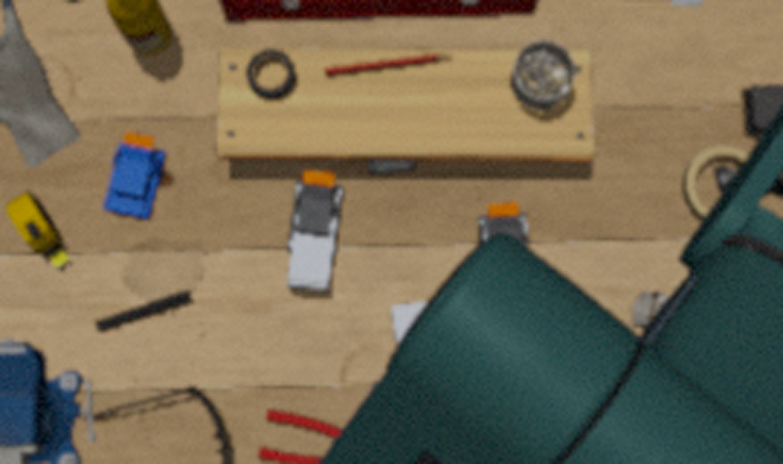

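View pics/s16.png

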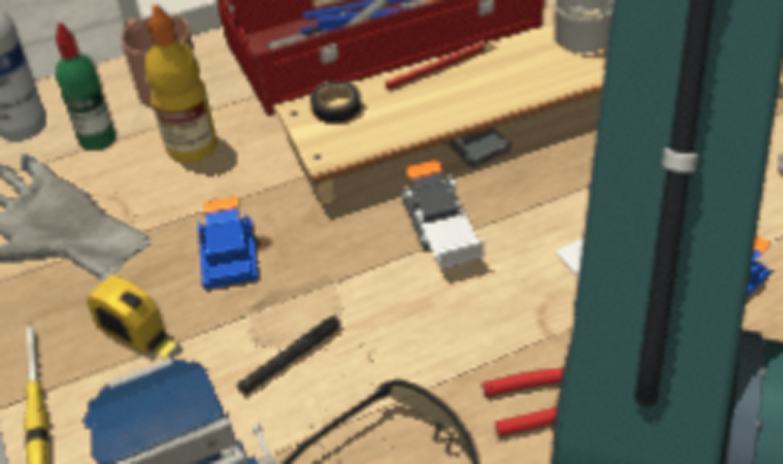

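Run:
```python
from h import *
im=ctrl.capture("top")
cv2.imwrite("pics/t17.png",cv2.resize(im[160:195,225:285,::-1],None,fx=12,fy=12,interpolation=cv2.INTER_CUBIC))
```

```text
(no output)
```

View pics/t17.png

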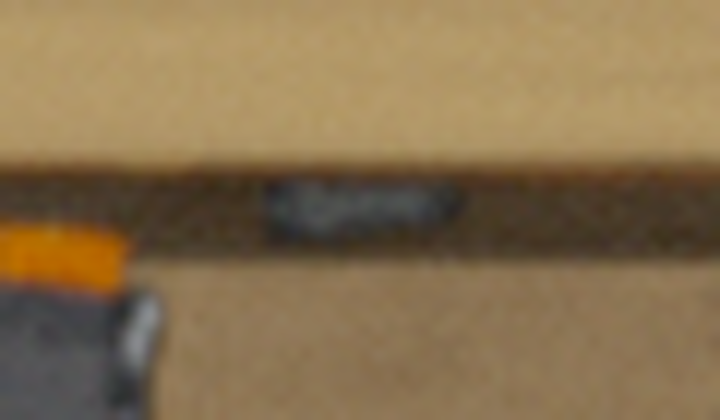

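Run:
```python
from h import *
f=lambda x,y:(225+x/12-.46,160+y/12-.46)
print("foot",px2w('top',[f(290,240),f(360,235),f(450,225)],12)[:,:2].round(1))
print("riser top",px2w('top',[f(360,165)],58)[:,:2].round(1),"low",px2w('top',[f(360,178)],46)[:,:2].round(1))
```

```text
foot [[651.8  13.5]
 [652.8  -7.7]
 [655.3 -35. ]]
riser top [[663.6  -7.7]] low [[662.5  -7.8]]
```

```bash
python3 -c "
from bench import ctrl
print(ctrl.get_state()['time']); print(ctrl.sign_off())"
```

```text
17.85
the job is handed in; nothing more can be done
None
```

The tired stand was clip_b; it is now upright under the riser, and I handed the job in at 17.85 s. No verdict was reported.

**Finding it:** I gripped the tabs and pulled each by about 26 mm. Stand c came along rigidly with its strip, so it is good. Strip b slid out while its stand stayed put. I never touched stand a or its strip; I took it as good because only one stand is tired.

**Moving things:** I pulled strip b clear and laid it flat on the bench in front of the riser, its inner end about 175 mm short of the board's front edge. Then I pushed empty stand b under the riser with both fingers on the front of its foot.

**Last checks:**
- **How much of the foot shows:** the views disagree slightly. The wrist camera gives about 5–6 mm at the middle of the foot. The top camera gives about 7–10 mm, depending on which edge of the foot is taken. The foot stands a few degrees askew to the riser, so one corner shows about 2–3 mm more and could be at or just over 10 mm.
- **The good stands:** in the last wrist picture, stands a and c were in front of the riser with their strips still gripped. The arm hid most of stand c in the final pictures.
- **Other things:** the marker, tape measure and masking tape looked undisturbed in the last pictures, though I did not measure them. The gripper was clear of everything.

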